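# Set out the cuvettes in their stands

### The job

Set out the cuvettes for the next measurement: pick the single cuvette and the two-, four- and six-cell strips from the row in front of the big grey instrument and stand each one upright in the grey stand whose recess is cut to its length (smallest recess for the single one, then the two-cell, four-cell and six-cell strips), the strips running lengthwise along the recess. Leave the two capped vials standing where they are; the cuvettes in the far left corner are not part of the job.

Things in the scene. Friction and masses are not known exactly. Their poses are not given: they have to be found in the camera images.
- cuvette_1: single clear plastic cuvette, 13 x 13 x 45 mm, standing upright; origin at the centre of its underside, z up; square in plan, so its yaw only matters for the grasp
- strip_2: clear plastic strip of two cuvette cells in one row, 13 (x, across) x 26 (y, along the row) x 45 mm (z), standing upright; origin at the centre of its underside; pinch it across its 13 mm thickness
- strip_4: clear plastic strip of four cuvette cells in one row, 13 (x, across) x 51 (y, along the row) x 45 mm (z), standing upright; origin at the centre of its underside; pinch it across its 13 mm thickness
- strip_6: clear plastic strip of six cuvette cells in one row, 13 (x, across) x 77 (y, along the row) x 45 mm (z), standing upright; origin at the centre of its underside; pinch it across its 13 mm thickness; behind the row (y > -0.07) stands the big instrument, about 0.25 m high, front at x = 0.53: carry things round before it
- stand_1: low light-grey plastic stand, the smallest of four, for the single cuvette; outside 45 (x) x 45 (y) x 14 mm high, walls 8 mm, open recess 29 (x) x 29 (y) mm and 10 mm deep, its floor 4 mm above the worktop; fixed; origin at the centre of its underside on the worktop, y along the recess
- stand_2: low light-grey plastic stand, the second smallest of four, for the two-cell strip; outside 45 (x) x 58 (y) x 14 mm high, walls 8 mm, open recess 29 (x) x 42 (y) mm and 10 mm deep, its floor 4 mm above the worktop; fixed; origin at the centre of its underside on the worktop, y along the recess
- stand_4: low light-grey plastic stand, the second largest of four, for the four-cell strip; outside 45 (x) x 83 (y) x 14 mm high, walls 8 mm, open recess 29 (x) x 67 (y) mm and 10 mm deep, its floor 4 mm above the worktop; fixed; origin at the centre of its underside on the worktop, y along the recess
- stand_6: low light-grey plastic stand, the largest of four, for the six-cell strip; outside 45 (x) x 109 (y) x 14 mm high, walls 8 mm, open recess 29 (x) x 93 (y) mm and 10 mm deep, its floor 4 mm above the worktop; fixed; origin at the centre of its underside on the worktop, y along the recess
- vial_clear: clear glass sample vial with black screw cap, 23 mm diameter, 56 mm tall, standing on the worktop beside the stands; not to be moved; origin at the centre of its underside; a fixed beaker 67 mm high stands nearby at the worktop's front edge: carry things over it
- vial_amber: amber glass sample vial with black screw cap, 23 mm diameter, 56 mm tall, standing on the worktop beside the stands; not to be moved; origin at the centre of its underside

How it is judged:
At the end, for the whole second after the job is handed in: Each cuvette or strip stands upright (within 0.15 rad) on the floor of the recess of its own stand, its centre within 11 mm of the recess centre in both directions, strips within 0.45 rad of the recess's length, everything released and at rest; both vials still upright (x of cuvette_1 in the frame of stand_1 between -0.011 and 0.011 m and y of cuvette_1 in the frame of stand_1 between -0.011 and 0.011 m and z of cuvette_1 in the frame of stand_1 between 0.001 and 0.008 m and angle between each of cuvette_1, strip_2, strip_4, strip_6, vial_clear, vial_amber's own z axis and vertical below 0.15 rad and linear speed of each of cuvette_1, strip_2, strip_4, strip_6 below 0.02 m/s and angular speed of each of cuvette_1, strip_2, strip_4, strip_6 below 0.6 rad/s and x of strip_2 in the frame of stand_2 between -0.011 and 0.011 m and y of strip_2 in the frame of stand_2 between -0.011 and 0.011 m and z of strip_2 in the frame of stand_2 between 0.001 and 0.008 m and angle between the y axis of strip_2 and the y axis of stand_2, either way round below 0.45 rad and x of strip_4 in the frame of stand_4 between -0.011 and 0.011 m and y of strip_4 in the frame of stand_4 between -0.011 and 0.011 m and z of strip_4 in the frame of stand_4 between 0.001 and 0.008 m and angle between the y axis of strip_4 and the y axis of stand_4, either way round below 0.45 rad and x of strip_6 in the frame of stand_6 between -0.011 and 0.011 m and y of strip_6 in the frame of stand_6 between -0.011 and 0.011 m and z of strip_6 in the frame of stand_6 between 0.001 and 0.008 m and angle between the y axis of strip_6 and the y axis of stand_6, either way round below 0.45 rad); the robot touches nothing.
It fails at once if the clear vial is pushed more than 20 mm from its place (distance of vial_clear from where it was at the start of the episode above 0.02 m).
It fails at once if the amber vial is pushed more than 20 mm from its place (distance of vial_amber from where it was at the start of the episode above 0.02 m).
It also fails if it takes over 120 s, if anything falls off the work surface, if the arm or the gripper's body presses on something with over 40 N, if the wrist force passes 120 N, or if a joint passes its speed limit or range.

### The arm

A 6-joint arm with a two-finger parallel gripper is mounted at the origin on a cart in front of the work surface, level with it; the furniture and walls round the work are solid. World frame = base frame: x ahead of the robot, y to its left, z up, the work surface at z = 0. Lengths are in m, angles in rad, forces in N, time in s.
With the tool pointing down it reaches from about 0.2 to 0.875 m from the base axis. Payload 3.4 kg.
Tool frame: the origin (TCP) lies between the finger pads; the fingertips stand 25 mm ahead of it and the grasp point (between the pads) lies 6 mm ahead of it (r.nose_length is the z of the fingertips in the tool frame, in m); z points along the fingers, x is the direction in which the jaws open and shut, and the axes are right-handed (so a half turn about z gives the same grasp; the last joint's range is limited). The gripper opens to 94 mm and grips with 3 to 60 N. Pads are 16 mm wide; open, the fingers measure 119 mm over their backs; the gripper's body (75 mm by 177 mm) begins 78 mm behind the grasp point.
Start: joints at [-1.282, 0.276, 1.505, -0, 1.361, -0.121], TCP at [0.229, -0.527, 0.23] pointing down, gripper open.
Joint ranges: [-2.89, 2.89], [-0.75, 2.08], [0.22, 2.7], [-1.18, 4.32], [0.11, 2.71], [-2.7, 2.7]. Speed limits (rad/s): [2.57, 2.57, 3.14, 3.14, 3.14, 3.14].

### API

Orientations are given as a unit quaternion [w, x, y, z].
In Python, from plant import r, gripper_to, inverse_kinematics, vision, models, telemetry gives the robot as it stands. Calls block until the motion is done:
- r.move_to(position, orientation): joint-space move of the TCP to a pose.
- r.move_l(position, rot=None, vel=0.15, guard=None): straight line of the TCP; rot=None keeps the orientation; vel is the mean speed in m/s. With guard (N) it stops when the force on the tool has changed by that much, and returns True; else False.
- r.movej(angles): joint-space move.
- gripper_to(opening, f_grip=None): finger opening in m; f_grip is the grip in N (None keeps the last); returns when the fingers have stopped.
- r.hold(seconds).
- inverse_kinematics(position, orientation): joint angles nearest the present ones, or None.
- vision.snapshot(name): name is "side" or "top"; returns the picture (400x640x3 uint8, red, green, blue); there is no depth.
- vision.get_calibration(name): a dict with "fx", "fy", "cx", "cy" (pixels), "D" ([k1, k2, p1, p2, k3] as OpenCV has them; the pictures are not rectified), "position" and "orientation" of the camera in the world. Camera axes: x right, y down, z forward; pixel columns grow to the right and rows downward; lengths in m; the calibration is good to about 2 mm. A picture is of the moment at which its call begins. get_calibration takes no time and is no camera call.
A pose or a line that the arm cannot do raises r.PlanningError and nothing moves.
- r.sign_off(): hands the job in, once; it reports no verdict.
Trained networks look in the newest picture that a camera, given by its name, has taken for a name from the list of things; names that differ only in an ending like _2 or _b are one class to them, and where a whole thing is asked for, a point or a joint stands for the part that bears it (a point fixed in the world has none). Each returns a list of dicts, best first, with "score" (0 to 1); they miss things now and then, are a little off and sometimes report something else, mostly with a low value. They report only what shows in the picture. A call takes as long as a camera call.
- models.boxes_of(thing, camera): "at" ([x, y, z] in m, in world coordinates, good to about 4 mm: the middle of the surface that is visible of it).
- models.regions_of(thing, camera): "pixels" (400x640 bool, what is visible of it).
- models.mark_of(thing, camera): "at" ([x, y, z] in m, in world coordinates, good to about 4 mm: a listed point, or the origin of a listed thing).
Readings, each from a call of its own:
- telemetry.current_t(): time.
- telemetry.current_joints(): joint angles.
- telemetry.current_dq(): joint speeds.
- telemetry.current_joint_efforts(): joint torques, N m.
- telemetry.current_ee_pos(): TCP position.
- telemetry.current_tool_rot(): TCP orientation.
- telemetry.current_wrist_force(): force on the tool from outside, world axes, zero at the start.
- telemetry.current_torque(): the same for the moment, N m.
- telemetry.current_opening(): finger opening in m.
Only numpy, scipy, OpenCV 4.12 (cv2) and the standard library are available. Lean on these libraries where they do the work, as an engineer would, in place of code of your own. Each camera call takes 0.05 s, during which the arm holds its last target.

## Working session

There is one attempt and no reset: what is moved stays moved. The work goes in short steps, each a Python script; the robot and the scene stay as the last script left them, time stands still between calls to the robot, and variables do not carry over. Pictures are saved under pics/ and viewed, and the job is handed in when it is done.

```bash
ls; mkdir -p pics
python3 - <<'E'
from plant import r, vision, models, telemetry
import cv2
for n in("side","top"):
    im=vision.snapshot(n); cv2.imwrite(f"pics/{n}0.png",im[:,:,::-1])
    c=vision.get_calibration(n); print(n,c)
    for t in ["cuvette_1","strip_2","strip_4","strip_6","stand_1","stand_2","stand_4","stand_6","vial_clear","vial_amber"]:
        for f in ("boxes_of","mark_of"):
            print(n,t,f,[(round(d["score"],2),[round(float(v),3) for v in d["at"]]) for d in getattr(models,f)(t,n)][:8])
print(telemetry.current_t())
E
```

```text
pics
side {'fx': 409.9156630451041, 'fy': 409.9156630451041, 'cx': 328.9835507089885, 'cy': 196.45848233142104, 'D': array([-0.02977533,  0.        ,  0.        ,  0.        ,  0.        ]), 'position': array([0.46364424, 0.77734677, 0.72497885]), 'orientation': array([ 0.01529409, -0.02089194,  0.90180124, -0.4313747 ])}
side cuvette_1 boxes_of []
side cuvette_1 mark_of [(0.59, [0.399, 0.344, -0.001])]
side strip_2 boxes_of [(0.82, [0.469, 0.044, 0.036]), (0.67, [0.427, 0.264, 0.039]), (0.67, [0.397, 0.348, 0.028]), (0.61, [0.453, 0.149, 0.033])]
side strip_2 mark_of [(0.77, [0.427, 0.25, -0.001]), (0.64, [0.452, 0.144, 0.0]), (0.47, [0.463, 0.028, -0.002])]
side strip_4 boxes_of [(0.82, [0.469, 0.044, 0.036]), (0.67, [0.427, 0.264, 0.039]), (0.67, [0.397, 0.348, 0.028]), (0.61, [0.453, 0.149, 0.033])]
side strip_4 mark_of [(0.77, [0.427, 0.25, -0.001]), (0.64, [0.452, 0.144, 0.0]), (0.47, [0.463, 0.028, -0.002])]
side strip_6 boxes_of [(0.82, [0.469, 0.044, 0.036]), (0.67, [0.427, 0.264, 0.039]), (0.67, [0.397, 0.348, 0.028]), (0.61, [0.453, 0.149, 0.033])]
side strip_6 mark_of [(0
[... 3712 characters left out ...]
9, -0.186, 0.001]), (0.37, [0.426, 0.248, -0.003])]
top stand_6 boxes_of [(0.94, [0.45, -0.187, 0.009]), (0.94, [0.58, -0.205, 0.001]), (0.83, [0.573, -0.346, 0.015]), (0.6, [0.45, -0.352, 0.01]), (0.53, [0.453, 0.138, 0.028])]
top stand_6 mark_of [(0.89, [0.583, -0.205, -0.004]), (0.67, [0.575, -0.346, 0.003]), (0.63, [0.454, -0.347, -0.001]), (0.56, [0.449, -0.186, 0.001]), (0.37, [0.426, 0.248, -0.003])]
top vial_clear boxes_of [(0.54, [0.473, -0.079, 0.058])]
top vial_clear mark_of [(0.73, [0.4, 0.347, -0.002]), (0.68, [0.452, -0.185, 0.0]), (0.58, [0.476, -0.079, 0.002])]
top vial_amber boxes_of [(0.41, [0.531, -0.45, 0.038])]
top vial_amber mark_of [(0.42, [0.539, -0.454, -0.002])]
2.1
```

View pics/side0.png

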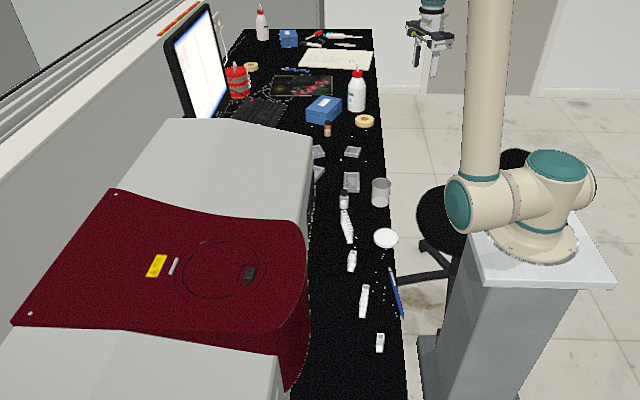

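View pics/top0.png

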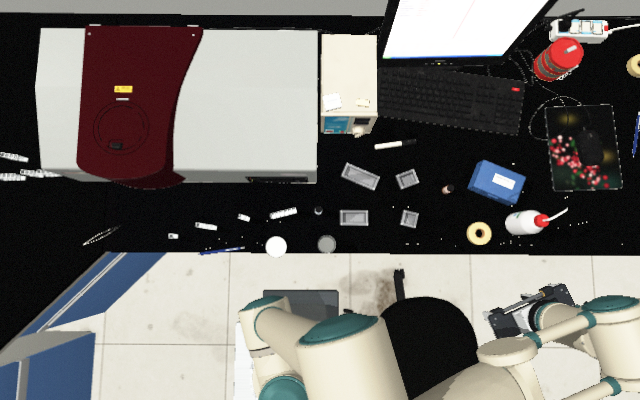

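Run:
```python
import cv2
im=cv2.imread("pics/top0.png")
# columns for y, make crops
cv2.imwrite("pics/topA.png",cv2.resize(im[120:220,150:350],None,fx=4,fy=4,interpolation=cv2.INTER_CUBIC))
cv2.imwrite("pics/topB.png",cv2.resize(im[80:220,310:480],None,fx=4,fy=4,interpolation=cv2.INTER_CUBIC))
```

```text
(no output)
```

Top view: the row runs single (173,236), four-cell (206,226), two-cell (244,217) and six-cell (283,212). The clear vial is at (318,210) and the amber one at (447,189). Stands are at (360,176), (354,217), (407,179) and (410,218). I'll zoom in for measurement.

View pics/topA.png

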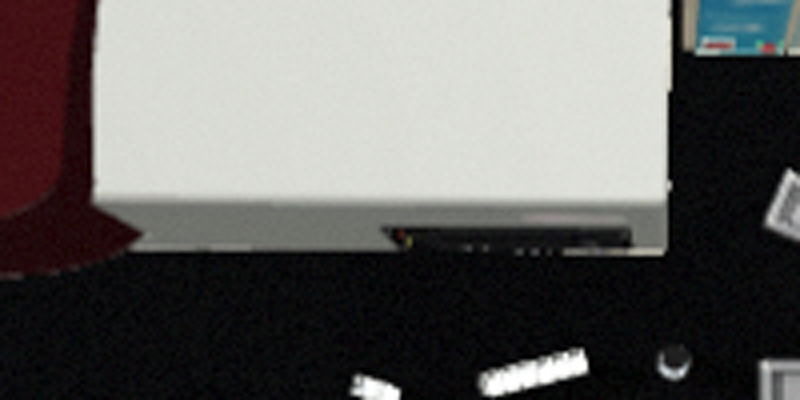

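View pics/topB.png

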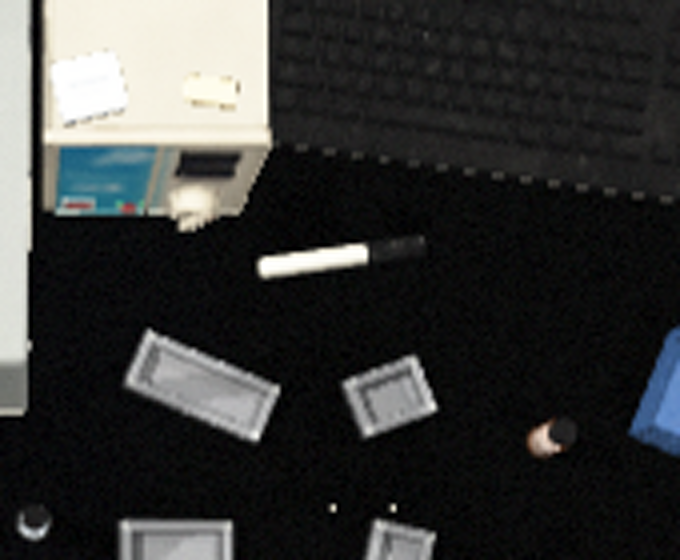

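```bash
cat > h.py <<'E'
from plant import r, gripper_to, inverse_kinematics, vision, models, telemetry
import numpy as np, cv2
from scipy.spatial.transform import Rotation as R
def project_plane(px,cam,z):
    c=vision.get_calibration(cam)
    K=np.array([[c["fx"],0,c["cx"]],[0,c["fy"],c["cy"]],[0,0,1]])
    u=cv2.undistortPoints(np.asarray(px,float).reshape(-1,1,2),K,c["D"]).reshape(-1,2)
    d=np.c_[u,np.ones(len(u))]@R.from_quat(c["orientation"],scalar_first=True).as_matrix().T
    return (c["position"]+d*((z-c["position"][2])/d[:,2])[:,None])[:,:2]
def to_px(pts,cam):
    c=vision.get_calibration(cam)
    K=np.array([[c["fx"],0,c["cx"]],[0,c["fy"],c["cy"]],[0,0,1]])
    M=R.from_quat(c["orientation"],scalar_first=True).as_matrix()
    return cv2.projectPoints(np.asarray(pts,float),cv2.Rodrigues(M.T)[0],-M.T@c["position"],K,c["D"])[0].reshape(-1,2)
E
python3 - <<'E'
from h import *
print(R.from_quat(telemetry.current_tool_rot(),scalar_first=True).as_matrix().round(3))
vision.snapshot("top")
def rep(d,z):
    m=d["pixels"].astype(np.uint8); cs=cv2.findContours(m,cv2.RETR_EXTERNAL,cv2.CHAIN_APPROX_NONE)[0]
    c=max(cs,key=len).reshape(-1,2)
    q=project_plane(c,"top",z).astype(np.float32)*1000
    (a,b),(w,h),ang=cv2.minAreaRect(q)
    print(round(d["score"],2),m.sum(),"px",c.mean(0).round(),"ctr",round(a,1),round(b,1),"size",round(w,1),round(h,1),"ang of w",round(ang,1))
for t,z in(("cuvette_1",.045),("strip_2",.045),("stand_1",.014),("vial_clear",.056),("vial_amber",.056)):
    print(t)
    for d in models.regions_of(t,"top"): rep(d,z)
E
```

```text
[[ 0.398 -0.917 -0.   ]
 [-0.917 -0.398 -0.   ]
 [ 0.     0.    -1.   ]]
cuvette_1
strip_2
0.61 155 px [283. 213.] ctr 462.0 22.3 size 19.7 73.9 ang of w 14.5
0.46 97 px [206. 226.] ctr 421.2 242.1 size 55.9 15.0 ang of w 81.6
0.37 62 px [244. 218.] ctr 447.6 134.6 size 33.1 16.3 ang of w 72.0
stand_1
0.72 433 px [354. 218.] ctr 451.1 -184.3 size 41.4 83.0 ang of w 0.4
0.72 595 px [360. 177.] ctr 575.4 -204.1 size 110.8 51.5 ang of w 64.4
0.71 328 px [407. 179.] ctr 567.2 -342.8 size 47.5 64.3 ang of w 21.0
0.48 236 px [409. 219.] ctr 448.8 -346.7 size 46.4 45.3 ang of w 76.2
vial_clear
0.52 53 px [318. 211.] ctr 468.0 -78.4 size 20.2 22.3 ang of w 45.4
vial_amber
```

```bash
cat > fit.py <<'E'
from h import *
from scipy.optimize import minimize
S=8
def box(x,y,yaw,dx,dy,h):
    c=np.array([[sx*dx/2,sy*dy/2] for sx in(-1,1) for sy in(-1,1)])
    q=c@np.array([[np.cos(yaw),np.sin(yaw)],[-np.sin(yaw),np.cos(yaw)]])+[x,y]
    return np.r_[np.c_[q,np.zeros(4)],np.c_[q,np.full(4,h)]]
def render(p,dims,cam,org,shape):
    u=(to_px(box(*p,*dims),cam)-org+.5)*S-.5
    m=np.zeros((shape[0]*S,shape[1]*S),np.float32)
    cv2.fillConvexPoly(m,np.round(cv2.convexHull(u.astype(np.float32))*16).astype(np.int32),1,shift=4)
    return cv2.resize(m,shape[::-1],interpolation=cv2.INTER_AREA)
def fit(im,p0,dims,cam,gain=None):
    u=to_px(box(*p0,*dims),cam); lo=u.min(0).astype(int)-5; hi=u.max(0).astype(int)+6
    g=im[lo[1]:hi[1],lo[0]:hi[0]].max(2).astype(np.float32)
    g=np.clip((g-25)/(np.percentile(g,97)*.75-25),0,1)
    f=lambda q:((render((p0[0]+q[0]/1000,p0[1]+q[1]/1000,p0[2]+q[2]/40),dims,cam,lo,g.shape)-g)**2).sum()
    b=min((minimize(f,s,method="Nelder-Mead",options=dict(initial_simplex=np.array(s)+np.array([[0,0,0],[5,0,0],[0,5,0],[0,0,5.]]))) for s in([0,0,0],[-2,-2,-4.],[2,2,4.])),key=lambda b:b.fun)
    q=b.x; return np.array([p0[0]+q[0]/1000,p0[1]+q[1]/1000,p0[2]+q[2]/40]),b.fun,g.sum()
rad=np.radians
TH={"cuvette_1":((.399,.344,0),(.0130,.0130,.045)),"strip_2":((.4476,.137,rad(-18)),(.013,.026,.045)),
"strip_4":((.423,.247,rad(-8.4)),(.013,.051,.045)),"strip_6":((.463,.025,rad(14.5)),(.013,.077,.045)),
"stand_1":((.450,-.347,rad(-14)),(.045,.045,.014)),"stand_2":((.570,-.344,rad(21)),(.045,.058,.014)),
"stand_4":((.451,-.185,0),(.045,.083,.014)),"stand_6":((.577,-.205,rad(-25.6)),(.045,.109,.014))}
if __name__=="__main__":
    for cam in("top","side"):
        im=vision.snapshot(cam)
        big=cv2.resize(im[:,:,::-1],None,fx=4,fy=4,interpolation=cv2.INTER_NEAREST)
        for k,(p,d) in TH.items():
            q,e,n=fit(im,p,d,cam); print(cam,k,(q[:2]*1000).round(1),np.degrees(q[2]).round(1),"err",round(e,1),"of",round(n))
            h=cv2.convexHull(to_px(box(*q,*d),cam).astype(np.float32)).reshape(-1,2)
            cv2.polylines(big,[np.round((h+.5)*4).astype(np.int32)],True,(0,0,255),1)
        if cam=="top": cv2.imwrite("pics/fitA.png",big[680:980,640:1300]); cv2.imwrite("pics/fitB.png",big[620:940,1280:1720])
        else: cv2.imwrite("pics/fitS.png",big[560:1440:2,1200:1600:2])
    cv2.imwrite("pics/grip.png",cv2.resize(vision.snapshot("side")[0:100,380:480,::-1],None,fx=5,fy=5))
    for n,px in(("instr bottom right",(317,182)),("instr bottom left",(190,182)),("red",(115,188)),("ivory",(350,133)),("beaker",(327,244))):
        print(n,project_plane([px],"top",0).round(3),project_plane([px],"top",.25).round(3))
E
python3 fit.py
```

```text
top cuvette_1 [395.4 344.5] 4.5 err 2.1 of 51
top strip_2 [450.  139.8] -14.6 err 1.9 of 63
top strip_4 [424.3 249.3] -7.8 err 5.7 of 115
top strip_6 [464.   24.1] 14.5 err 6.5 of 174
top stand_1 [ 451.  -347.7] -13.6 err 6.7 of 243
top stand_2 [ 570.9 -343.9] 21.1 err 8.0 of 293
top stand_4 [ 453.1 -183.2] -0.1 err 7.0 of 422
top stand_6 [ 577.7 -203.1] -23.8 err 5.5 of 559
side cuvette_1 [396.2 343.9] 0.3 err 2.2 of 152
side strip_2 [451.3 138.5] -18.0 err 8.2 of 180
side strip_4 [425.3 248.5] -9.4 err 7.5 of 261
side strip_6 [465.3  22.8] 14.7 err 47.4 of 340
side stand_1 [ 452.6 -348.1] -12.4 err 12.0 of 162
side stand_2 [ 584.8 -342.9] 52.4 err 210.6 of 437
side stand_4 [ 454.6 -184.3] 0.2 err 32.6 of 346
side stand_6 [ 597.9 -210.2] -31.9 err 542.0 of 1005
instr bottom right [[ 0.56  -0.074]] [[ 0.52  -0.074]]
instr bottom left [[0.558 0.308]] [[0.518 0.231]]
red [[0.538 0.532]] [[0.502 0.409]]
ivory [[ 0.712 -0.174]] [[ 0.641 -0.154]]
beaker [[ 0.374 -0.105]] [[ 0.372 -0.099]]
```

View pics/fitA.png

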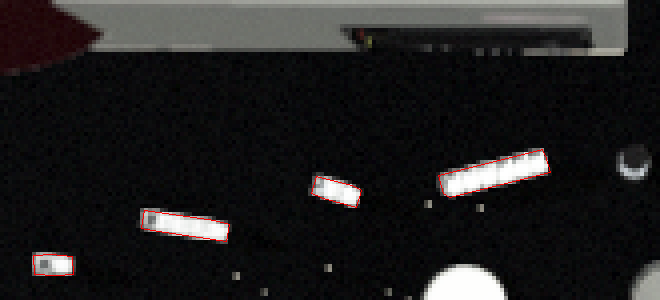

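View pics/fitB.png

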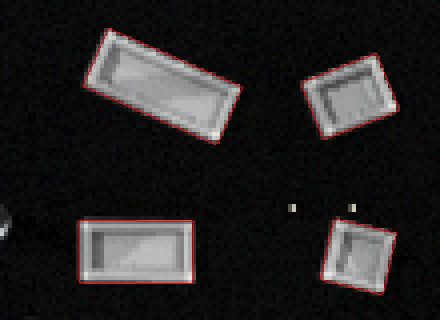

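View pics/grip.png

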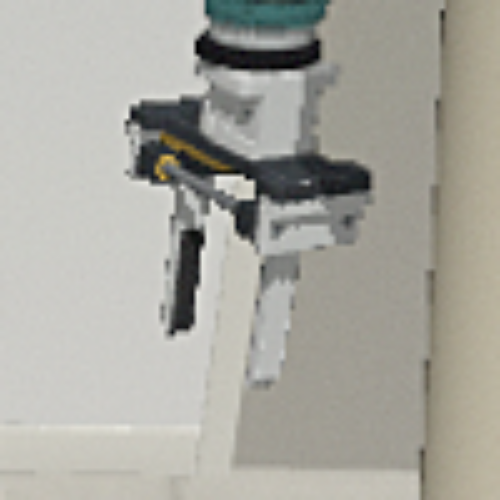

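The fits line up with the picture: red outlines sit on the single at (173,236), the strips at (206,226), (244,217) and (283,212), and all four stands. The gripper's 177 mm side runs along the jaw direction. A pinch across the thickness would drive the body into the instrument at strip_6 and strip_2. I'll grip the strips end to end instead, since 77 mm is below the 94 mm opening, and keep the fingertips above the stand rim.

```bash
cat > job.py <<'E'
from h import *
import sys
rad=np.radians
P={"1":((.3958,.3442,rad(2)),.013),"2":((.4506,.1392,rad(-16)),.026),"4":((.4248,.2490,rad(-8.5)),.051),"6":((.4643,.0237,rad(14.5)),.077)}
Q={"1":(.4518,-.3479,rad(-13)),"2":(.5715,-.3443,rad(21)),"4":(.4538,-.1838,0.),"6":(.5783,-.2036,rad(-23.8))}
TILT={"1":0,"2":rad(10),"4":0,"6":rad(12)}
GZ=.036
def rotm(yaw,tilt):
    X=np.array([np.sin(yaw),-np.cos(yaw),0]); 
    Z=np.array([0,0,-1.]); M=np.c_[X,np.cross(Z,X),Z]
    s=R.from_rotvec(X*tilt).as_matrix()@M
    if s[0,2]<0: s=R.from_rotvec(-X*tilt).as_matrix()@M
    return s
def pose(x,y,z,yaw,tilt):
    M=rotm(yaw,tilt); q=R.from_matrix(M).as_quat(scalar_first=True)
    return np.array([x,y,z])-.006*M[:,2],q
def plan(k):
    (x,y,w),L=P[k]; a,b,v=Q[k]; t=TILT[k]; H=.17
    pk=[(.36,y,H,w,t),(x,y,H,w,t),(x,y,GZ,w,t)]
    pl=[(x,y,.12,w,t),(.37,y,H,w,t),(.38,-.2 if k in"46" else -.3,H,v,t),(a,b,H-.03,v,t),(a,b,GZ+.004+.012,v,t),(a,b,GZ+.0045,v,t)]
    return pk,pl,L
E
python3 - <<'E'
from job import *
for k in "1246":
    pk,pl,L=plan(k)
    for p in pk+pl:
        q=inverse_kinematics(*pose(*p)); print(k,np.round(p,3),None if q is None else np.round(q,2))
E
```

```text
1 [0.36  0.344 0.17  0.035 0.   ] [ 0.62  0.2   1.75 -0.    1.19  2.16]
1 [0.396 0.344 0.17  0.035 0.   ] [ 0.58  0.24  1.7  -0.    1.2   2.12]
1 [0.396 0.344 0.036 0.035 0.   ] [ 0.58  0.38  1.88 -0.    0.88  2.12]
1 [0.396 0.344 0.12  0.035 0.   ] [ 0.58  0.28  1.77 -0.    1.08  2.12]
1 [0.37  0.344 0.17  0.035 0.   ] [ 0.61  0.21  1.74 -0.    1.19  2.15]
1 [ 0.38  -0.3    0.17  -0.227  0.   ] [-0.81  0.18  1.78 -0.    1.18  0.99]
1 [ 0.452 -0.348  0.14  -0.227  0.   ] [-0.78  0.33  1.65 -0.    1.17  1.02]
1 [ 0.452 -0.348  0.052 -0.227  0.   ] [-0.78  0.42  1.76 -0.    0.96  1.02]
1 [ 0.452 -0.348  0.04  -0.227  0.   ] [-0.78  0.43  1.77 -0.    0.94  1.02]
2 [ 0.36   0.139  0.17  -0.279  0.175] [ 0.28 -0.04  2.04 -0.11  1.    2.18]
2 [ 0.451  0.139  0.17  -0.279  0.175] [ 0.22  0.09  1.91 -0.1   0.99  2.12]
2 [ 0.451  0.139  0.036 -0.279  0.175] [ 0.22  0.26  2.11 -0.14  0.62  2.18]
2 [ 0.451  0.139  0.12  -0.279  0.175] [ 0.22  0.14  1.99 -0.11  0.86  2.13]
2 [ 0.37   0.139  0.17  -0.279  0.175] [ 0.27 -0.03  2.03 -0.11  0.99  2.17]
2 [ 0.38  -0.3    0.17   0.367  0.175] [-0.94  
[... 916 characters left out ...]
3  0.33  1.95 -0.    0.86  1.04]
6 [0.36  0.024 0.17  0.253 0.209] [-0.23 -0.13  2.12  0.12  0.97  1.03]
6 [0.464 0.024 0.17  0.253 0.209] [-0.17  0.04  1.96  0.1   0.95  1.1 ]
6 [0.464 0.024 0.036 0.253 0.209] [-0.17  0.23  2.17  0.16  0.56  1.02]
6 [0.464 0.024 0.12  0.253 0.209] [-0.17  0.1   2.05  0.12  0.81  1.08]
6 [0.37  0.024 0.17  0.253 0.209] [-0.22 -0.11  2.11  0.12  0.96  1.04]
6 [ 0.38  -0.2    0.17  -0.415  0.209] [-0.7  -0.02  2.02  0.07  0.93  1.25]
6 [ 0.578 -0.204  0.14  -0.415  0.209] [-0.46  0.29  1.73  0.01  0.91  1.52]
6 [ 0.578 -0.204  0.052 -0.415  0.209] [-0.46  0.38  1.85  0.01  0.7   1.52]
6 [ 0.578 -0.204  0.04  -0.415  0.209] [-0.46  0.4   1.86  0.01  0.68  1.52]
```

```bash
cat >> job.py <<'E'
def go(p,vel=.22,guard=None):
    pos,q=pose(*p); return r.move_l(pos,q,vel=vel,guard=guard)
def pick(k):
    pk,pl,L=plan(k)
    gripper_to(min(.094,L+.030),f_grip=20)
    go(pk[0],.3); go(pk[1])
    (x,y,z,w,t)=pk[2]
    hit=go((x,y,z+.012,w,t),.12,guard=8)
    print("hit1",hit)
    if hit: return False
    hit=go(pk[2],.06,guard=8); print("hit2",hit)
    if hit: return False
    gripper_to(max(L-.01,0),f_grip=20); o=telemetry.current_opening(); print("opening",round(o,4),"want",L)
    if abs(o-L)>.004: return False
    go(pl[0],.12); print("lifted",round(telemetry.current_opening(),4)); return True
def carry(k):
    pl=plan(k)[1]; go(pl[1]); go(pl[2],.3); print("held",round(telemetry.current_opening(),4))
def place(k):
    pk,pl,L=plan(k); a,b,_,v,t=pl[5]
    go(pl[3]); print("guard",go(pl[4],.15,guard=15)); hit=go(pl[5],.04,guard=6); print("touch",hit,telemetry.current_ee_pos().round(4))
    gripper_to(min(.094,L+.024)); 
    go((a,b,.14,v,t),.15); go((.38,-.25,.17,v,t),.3)
def shot(cam,name,sl=None):
    im=vision.snapshot(cam)[:,:,::-1]
    if sl: im=cv2.resize(im[sl[1]:sl[3],sl[0]:sl[2]],None,fx=sl[4],fy=sl[4])
    cv2.imwrite(f"pics/{name}.png",im)
E
python3 - <<'E'
from job import *
r.move_to(*pose(.38,-.25,.2,0,0)); go((.34,0,.18,0,0),.3)
ok=pick("1"); print(ok,telemetry.current_ee_pos().round(4),telemetry.current_t())
shot("side","p1",(300,200,460,360,4)); 
if ok: carry("1"); shot("side","c1",(280,100,440,260,4)); print(telemetry.current_t())
E
```

```text
hit1 False
hit2 False
opening 0.0122 want 0.013
lifted 0.0123
True [0.3953 0.3438 0.1254] 10.2417
held 0.0123
13.05
```

View pics/p1.png

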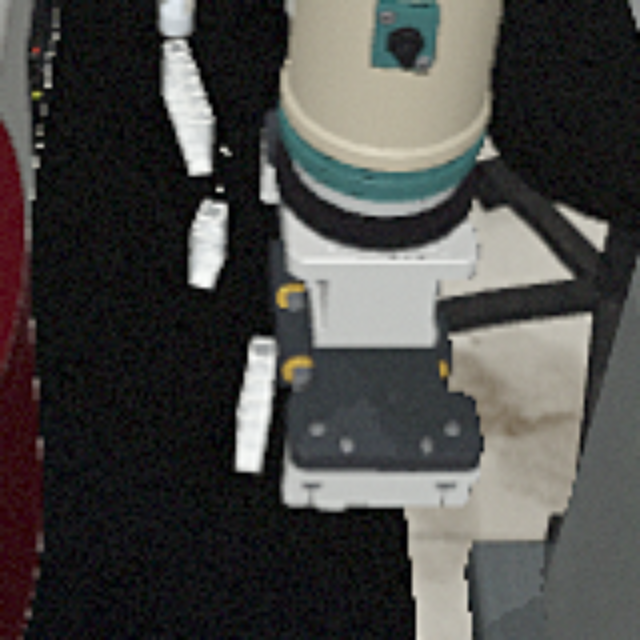

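View pics/c1.png

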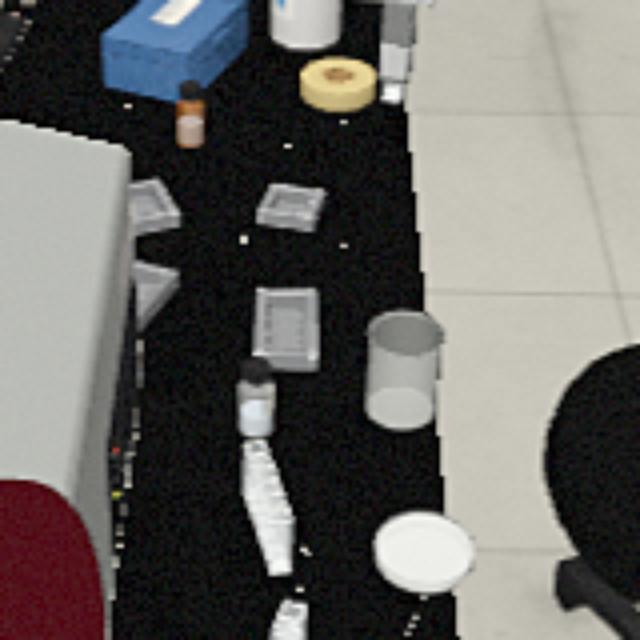

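The picked single is in the fingers and upright (crop (393,90)). The gripper's long side does lie along the jaws. Placing it now, then on to strip_4.

Run:
```python
from job import *
place("1"); print(telemetry.current_t()); 
ok=pick("4"); print(ok,telemetry.current_ee_pos().round(4)); shot("top","t1",(340,150,440,240,6))
if ok: carry("4"); shot("side","c4",(280,100,440,260,4)); print(telemetry.current_t())
```

```text
guard False
touch False [ 0.4517 -0.3478  0.0464]
16.75
hit1 False
hit2 False
opening 0.0508 want 0.051
lifted 0.0506
True [0.4242 0.2488 0.1254]
held 0.0502
25.0083
```

View pics/t1.png

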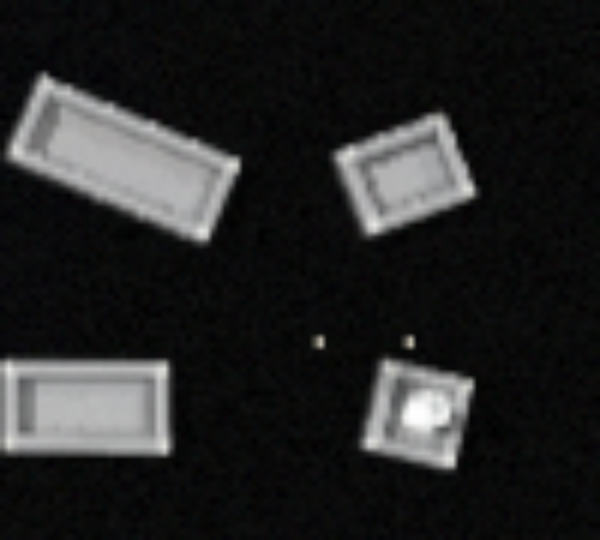

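View pics/c4.png

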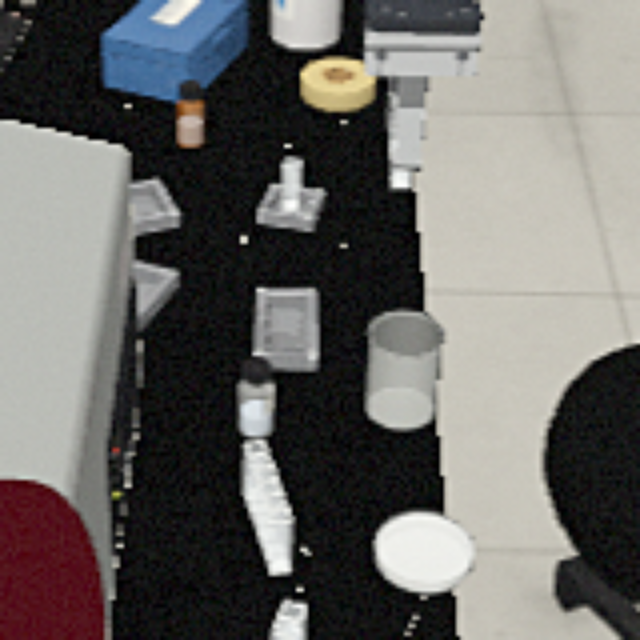

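The single stands upright in the smallest recess (crop (291,185)), and strip_4 is held upright. Next: place strip_4, then pick strip_2.

Run:
```python
from job import *
place("4"); print(telemetry.current_t()); 
ok=pick("2"); print(ok,telemetry.current_ee_pos().round(4)); shot("top","t2",(340,150,440,240,6))
if ok: carry("2"); shot("side","c2",(280,100,440,260,4)); print(telemetry.current_t())
```

```text
guard False
touch False [ 0.4537 -0.1837  0.0464]
28.5833
hit1 False
hit2 False
opening 0.025 want 0.026
lifted 0.0251
True [0.4489 0.1393 0.1253]
held 0.0248
36.9417
```

View pics/t2.png

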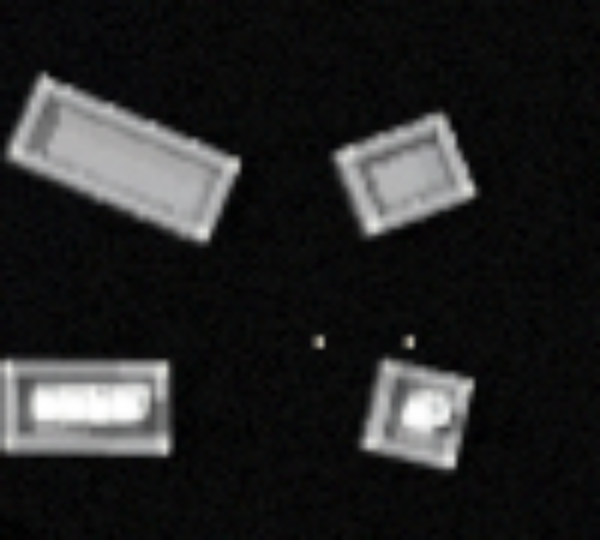

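View pics/c2.png

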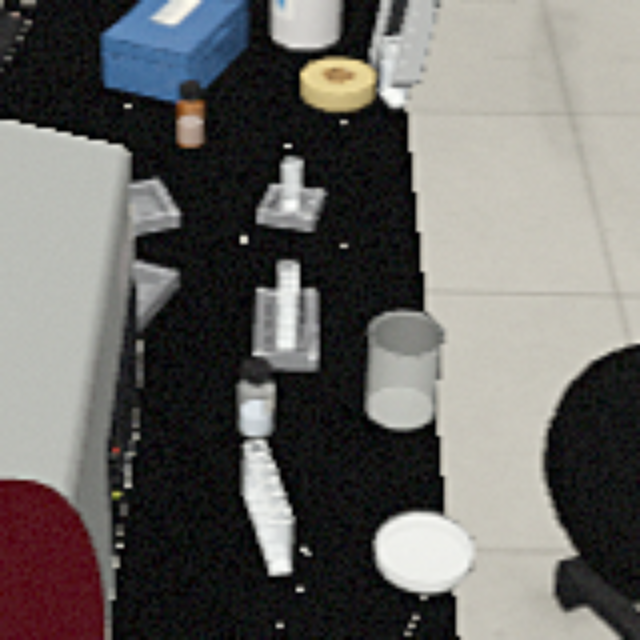

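Strip_4 stands in its recess, lined up with it (top crop (88,405)). Strip_2 is held. Next: place strip_2, then pick strip_6.

Run:
```python
from job import *
place("2"); print(telemetry.current_t()); 
ok=pick("6"); print(ok,telemetry.current_ee_pos().round(4)); shot("top","t3",(340,150,440,240,6))
if ok: carry("6"); shot("side","c6",(280,100,440,260,4)); print(telemetry.current_t())
```

```text
guard False
touch False [ 0.5704 -0.3446  0.0463]
41.4333
hit1 False
hit2 False
opening 0.0758 want 0.077
lifted 0.076
True [0.4624 0.0235 0.1252]
held 0.0763
48.3667
```

View pics/t3.png

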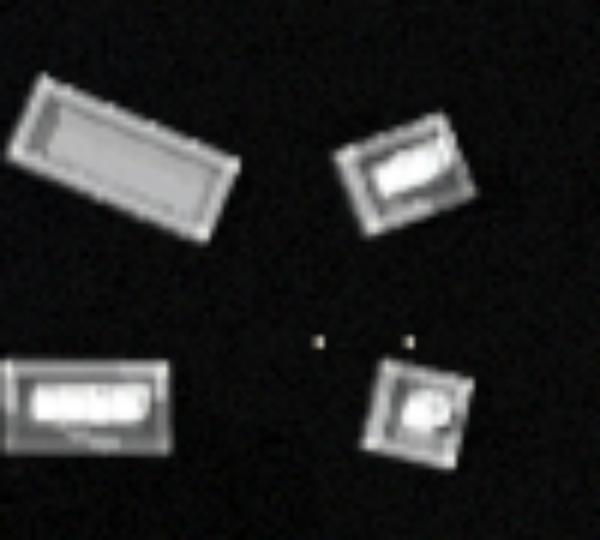

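View pics/c6.png

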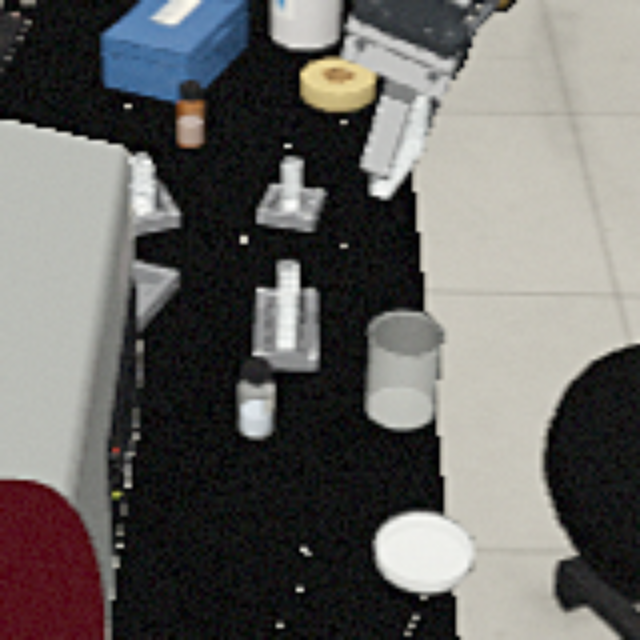

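Strip_2 stands in its recess (top crop (412,168)). Strip_6 is held lengthwise. I'll place it and then check all four.

Run:
```python
from job import *
from fit import fit,box,TH
place("6"); r.move_to(*pose(.25,-.35,.25,0,0)); print(telemetry.current_t(),telemetry.current_wrist_force().round(1))
r.hold(.5)
shot("top","t4",(310,150,460,240,5)); shot("side","s4",(280,100,440,260,4))
for cam in("top","side"):
    im=vision.snapshot(cam)
    for t in("strip_2","cuvette_1","vial_clear","vial_amber"):
        print(cam,t,[(round(d["score"],2),np.round(d["at"],3)) for d in models.mark_of(t,cam)])
im=vision.snapshot("top")
# top-face offset check: project stand rim & upright box hypothesis
big=cv2.resize(im[150:240,310:440,::-1],None,fx=6,fy=6,interpolation=cv2.INTER_NEAREST)
D={"1":.013,"2":.026,"4":.051,"6":.077}
for k,L in D.items():
    b=box(*Q[k],.013,L,.045); b[:,2]+=.004
    h=cv2.convexHull(to_px(b,"top").astype(np.float32)).reshape(-1,2)
    cv2.polylines(big,[np.round((h-[310,150]+.5)*6).astype(np.int32)],True,(0,0,255),1)
cv2.imwrite("pics/chk.png",big)
```

```text
guard False
touch False [ 0.5771 -0.203   0.0463]
53.5 [ 0.3  0.6 -0.1]
top strip_2 [(0.75, array([ 0.577, -0.204,  0.006])), (0.62, array([ 0.456, -0.184,  0.003])), (0.43, array([ 0.576, -0.343,  0.001]))]
top cuvette_1 [(0.6, array([ 0.457, -0.348, -0.001]))]
top vial_clear [(0.55, array([ 0.476, -0.078,  0.001]))]
top vial_amber [(0.67, array([ 0.479, -0.079,  0.002]))]
side strip_2 [(0.54, array([ 0.454, -0.186,  0.002])), (0.52, array([ 0.576, -0.201,  0.002])), (0.38, array([ 0.572, -0.341,  0.005]))]
side cuvette_1 [(0.52, array([ 0.456, -0.351,  0.006]))]
side vial_clear [(0.73, array([ 0.579, -0.205,  0.002])), (0.64, array([ 0.476, -0.08 , -0.002]))]
side vial_amber [(0.69, array([ 0.541, -0.463,  0.001]))]
```

View pics/chk.png

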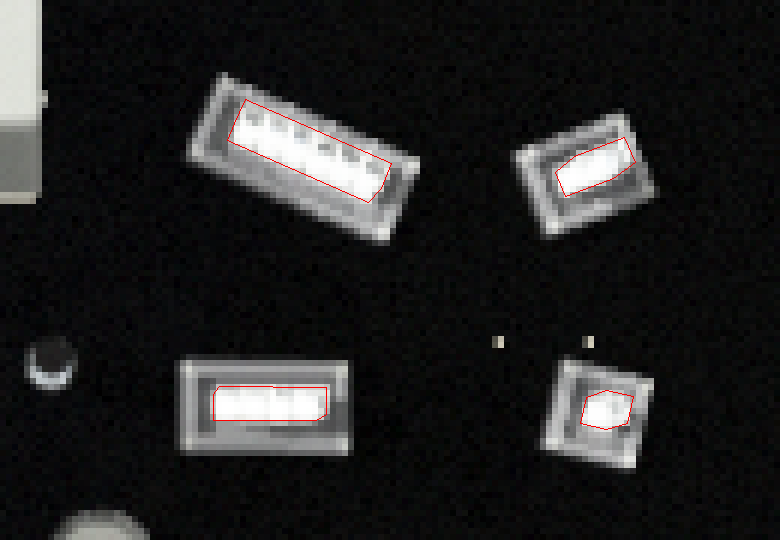

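View pics/s4.png

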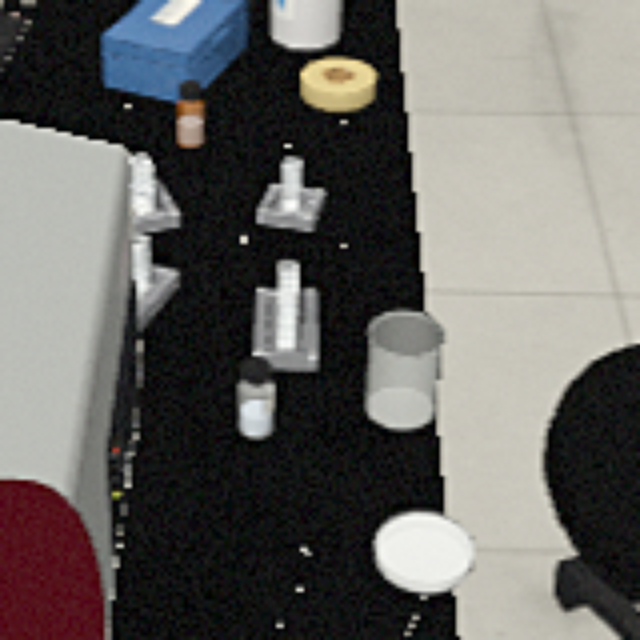

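View pics/t4.png

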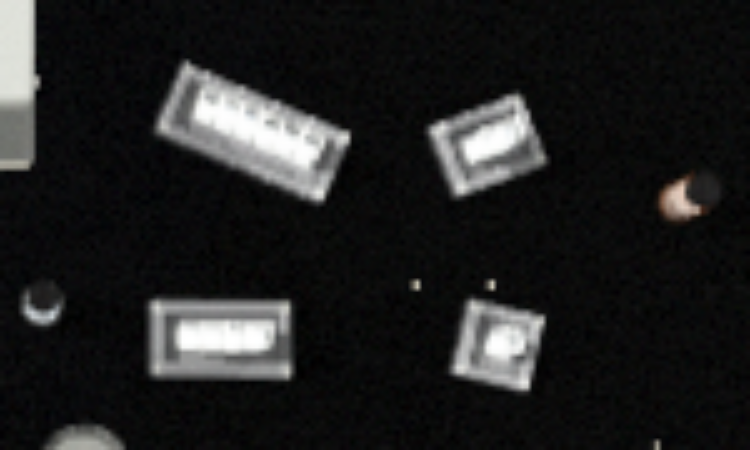

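The outlines I projected for upright, centred cuvettes coincide with all four in the picture. Both vials are upright where they were. Handing in.

```bash
python3 -c "
from h import *
r.sign_off(); print(telemetry.current_t())"
```

```text
the job is handed in; nothing more can be done
the job is handed in; nothing more can be done
```

The single cuvette and the two-, four- and six-cell strips each stand upright in their own stand, and the job was handed in at about 54 s of the 120 s allowed.

**How the strips were gripped:** I gripped the strips by their ends along the row, not across their 13 mm thickness as you suggested. The gripper's 177 mm side would have hit the instrument at the two-cell and six-cell strips. I carried everything round in front of the instrument with the tool tilted slightly away from it for those two strips. No guarded move stopped early on contact.

**Last checks:**
- **Fit in the recesses:** the outline of an upright, centred cuvette projected into the top picture matches all four to within about a pixel (roughly 3 mm). The network positions agree with the recess centres within about 5 mm.
- **Vials:** both are upright. The clear vial measured the same place before and after, to within 3 mm. For the amber vial the side camera's network agrees with its start position to about 4 mm.
- **Disagreements:** the top camera's network took the clear vial for the amber one, and the side camera's top-scored "vial_clear" was actually strip_6 in its stand. In the side view the instrument partly hides the two-cell and six-cell stands, so their uprightness rests mainly on the top picture.

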